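# Unhook the hexagonal insert and seat it in the block heater

## Task

The block heater needs its hexagonal insert. Slide the insert along the keyhole slot of its hanger to the wide end, lift it off, and set it upright into the heater's hexagonal pocket; the pocket is loose, so shuffle and turn it until it falls fully home, and then let go. Lower it, do not drop it in from above, and leave the vials and glassware standing where they are.

Things in the scene. Friction and masses are not known exactly. Their poses are not given: they have to be found in the camera images.
- insert_grip (a point): Centre of the insert's grip, a black upright flat bar 30 long (its x axis) x 12 thick (y) x 30 mm high, z up. Below it on the same vertical axis: steel collar 26 wide, 4 thick (its top 15 mm under this point), round stem 10 wide, 18 long, then the hexagonal block. One loose rigid piece, 74 mm tall, about 0.2 kg. At the start it hangs by the collar in the narrow slot, at any heading.
- insert_foot (a point): Centre of the underside of the insert's bare aluminium hexagonal block, 59 mm below insert_grip, same axes. The block is 48 mm across flats, 55.4 mm across corners, 22 mm high, six small bores in its top; its flats face 0, 60, 120... degrees from the x axis, so two are square to the grip bar's length. At the start it hangs below the hanger's plate, 30 mm above the bench.
- keyhole_wide (a point): Centre of the round wide end of the hanger's keyhole, on the plate's top face, z up. Level steel plate 144 x 100 mm, 6 mm thick, top 70 mm above the bench, on four corner posts, fixed. The wide end is 68 mm across: the block passes up through it at any heading.
- slot_end (a point): Closed end of the hanger's narrow slot, on the plate's top face; same axes as keyhole_wide. The slot is 16 mm wide and runs straight along the x axis from the wide end to here, 86 mm from the wide end's centre. The insert's stem slides in it with its collar on the plate; the block cannot pass up through it.
- pocket_floor (a point): Centre of the floor of the heater's hexagonal pocket, z up: 50.5 mm across flats, 14 mm deep, so the insert has 1.25 mm play a side and, when centred, about 5.5 degrees of turn each way. Its flats face 0, 60, 120... degrees from the x axis; any of the six headings fits. Fully home, the insert's underside lies on this point and its block stands 8 mm proud of the rim.
- pocket_rim (a point): Centre of the pocket's mouth, level with the rim's top, 14 mm above pocket_floor. The rim is a bare aluminium hexagon 13 mm thick, standing on the grey deck (50 mm above the bench) of the block heater: a low white box 155 x 130 mm with a dark control strip towards the robot, fixed.
- vial_violet: Bystander: vial 29 mm wide, 57 mm tall with a dark cap and purple filling, upright between hanger and heater; origin at the centre of its underside.
- vial_stray: Bystander: clear vial 26 mm wide, 56 mm tall, upright between hanger and heater; origin at the centre of its underside.
- petri_1: Bystander: flat petri dish 94 mm wide, 17 mm high, at the back; origin at the centre of its underside.
- flask: Bystander: conical flask 63 mm wide, 105 mm tall, at the back; origin at the centre of its underside.
- beaker_solvent: Bystander: glass beaker 74 mm wide, 90 mm tall, at the right; origin at the centre of its underside.
Not all that is in view belongs to the job. What is shaped like the part that bears pocket_floor but red is not meant. Leave any blue look-alike of the part that bears insert_grip alone.

How it is judged:
By the outcome, as a careful person would: the job done as asked, in the order asked, and still so for the second after the job is handed in, with the robot touching nothing.
It also fails if it takes over 48 s, if anything falls off the work surface, if the arm or the gripper's body presses on something with over 40 N, if the wrist force passes 120 N, or if a joint passes its speed limit or range.

## Robot

A 6-joint arm with a two-finger parallel gripper is mounted at the origin on a cart in front of the work surface, level with it; the furniture and walls round the work are solid. World frame = base frame: x ahead of the robot, y to its left, z up, the work surface at z = 0. Lengths are in m, angles in degrees, forces in N, time in s.
With the tool pointing down it reaches from about 0.35 to 0.8 m from the base axis. Payload 7.3 kg.
Tool frame: the origin (TCP) lies midway between the tips of the shut fingers; the grasp point (between the pads) lies 19 mm behind it; z points along the fingers, x is the direction in which the jaws open and shut, and the axes are right-handed (so a half turn about z gives the same grasp; the last joint's range is limited). The gripper opens to 85 mm and grips with 20 to 120 N. Pads are 22 mm wide; open, the fingers measure 114 mm over their backs; the gripper's body (76 mm by 85 mm) begins 54 mm behind the grasp point. The pads swing forward as they close: fully open they stand 13 mm farther back than shut.
Start: joints at [-72.823, 19.595, 87.324, -0, 73.075, -8.365], TCP at [0.226, -0.474, 0.231] pointing down, gripper open.
Joint ranges: [-145.02, 145.02], [-44.19, 115.74], [2.07, 154.8], [-57.11, 237.11], [16.16, 152.29], [-177.93, 177.93]. Speed limits (degrees/s): [147.25, 147.25, 180, 180, 180, 180].

## Interface

Orientations are given as a 3x3 rotation matrix whose columns are the frame's x, y, z axes.
In Python, from cell import sensors, camera, calibration, robot gives the robot as it stands. The module is installed in compiled form; this text tells all that it offers.
- The arm moves only by the tool send_rows, never from a script. Its argument "commands" is one flat list of numbers, 7 for each row, row after row: the shift along the tool's x, y, z in m, then the turn, a rotation vector about the tool's x, y, z in rad, then the opening, from 0 (shut) to 1 (fully open). A call has 1 to 10 rows; each row is the pose to reach, as a shift and turn from the pose measured when the call began, along the tool's axes at that moment; what a row does not reach only later rows make up. A row lasts 1/10 s, in which the tool goes at most 50 mm and 8.59 degrees, less where a joint would pass 70% of its speed; a pose out of reach is approached as far as the arm can. A call with a gripper value outside its range is refused whole. The fingers move at their own pace and stop on an object; the grip force is fixed at half the most. Time passes only in rows, so rows that repeat a pose let the fingers close. It gives the time, the measured TCP pose, the force and the opening at its end, in the units of the state.
- sensors.observe(): the state, without advancing time (a new reading comes with each control period).
- camera(name): name is "side" or "top"; returns the picture (400x640x3 uint8, red, green, blue); there is no depth.
- calibration(name): a dict with "intrinsics" (3x3 intrinsics, pixels), "dist" ([k1, k2, p1, p2, k3] as OpenCV has them; the pictures are not rectified), "pose" (4x4, takes a point from camera to world coordinates). Camera axes: x right, y down, z forward; pixel columns grow to the right and rows downward; lengths in m; the calibration is good to about 2 mm. A picture is of the moment at which its call begins. calibration takes no time and is no camera call.
- robot.hand_in(): hands the job in, once; it reports no verdict.
The state is a dict: "t": time; "q": joint angles; "joint_velocities": joint speeds; "joint_efforts": joint torques, N m; "eef_pos": TCP position; "orientation": TCP orientation; "force": force on the tool from outside, world axes, zero at the start; "moment": the same for the moment, N m; "gripper_width": finger opening in m.
Only numpy, scipy, OpenCV 4.12 (cv2) and the standard library are available. Lean on these libraries where they do the work, as an engineer would, in place of code of your own. Each camera call takes 0.05 s, during which the arm holds its last target.

## Working session

There is one attempt and no reset: what is moved stays moved. The work goes in short steps, Python scripts to look and compute and a tool call to move; the robot and the scene stay as the last step left them, time stands still between calls to the robot, and variables do not carry over. Pictures are saved under pics/ and viewed, and the job is handed in when it is done.

Besides the shell and the picture viewer there is one more tool, called after ">>>" as name(argument=value, ...), one argument or row to a line, values as JSON. send_rows: Moves the arm, as the interface text tells. Its arguments: {"type":"object","properties":{"commands":{"type":"array","items":{"type":"number"}}},"required":["commands"]}

```bash
mkdir -p pics; python3 - <<'E'
from cell import sensors,camera,calibration
import cv2,numpy as np
for n in("side","top"):
    im=camera(n);cv2.imwrite(f"pics/{n}0.png",im[:,:,::-1])
    c=calibration(n);print(n,np.round(c["intrinsics"],1).tolist(),np.round(c["dist"],4),np.round(c["pose"],3).tolist())
s=sensors.observe();print(s["t"],s["eef_pos"],np.round(s["orientation"],3).tolist(),s["gripper_width"],s["force"])
E
```

```text
side [[491.1, 0.0, 317.6], [0.0, 491.1, 198.8], [0.0, 0.0, 1.0]] [-0.1081  0.      0.      0.      0.    ] [[0.94, -0.187, 0.286, 0.173], [-0.341, -0.489, 0.802, -1.157], [-0.01, -0.852, -0.524, 0.839], [0.0, 0.0, 0.0, 1.0]]
top [[405.2, 0.0, 314.6], [0.0, 405.2, 203.7], [0.0, 0.0, 1.0]] [-0.0265  0.      0.      0.      0.    ] [[-0.044, -0.979, 0.201, 0.359], [-0.999, 0.044, -0.003, -0.049], [-0.006, -0.201, -0.98, 1.2], [0.0, 0.0, 0.0, 1.0]]
0.1 [ 0.22626857 -0.47336295  0.23069622] [[0.431, -0.902, -0.0], [-0.902, -0.431, 0.001], [-0.001, -0.0, -1.0]] 0.08574661475188852 [ 0.09133839  0.32758819 -0.41900386]
```

View pics/side0.png

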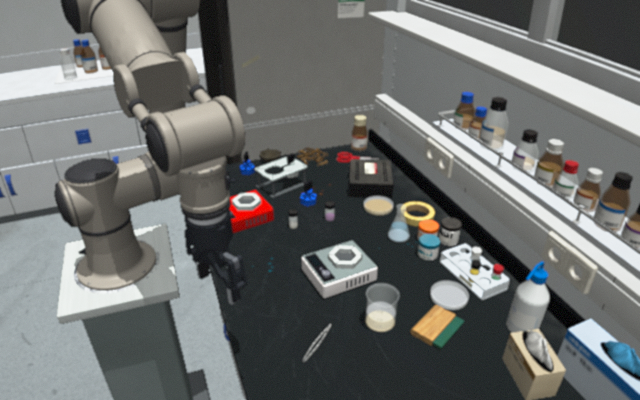

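View pics/top0.png

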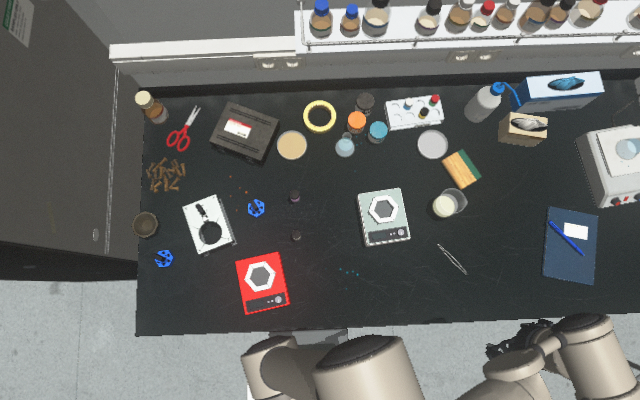

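The top view shows the hanger at (208,224) with a black grip near (203,211). There are two blue look-alikes at (256,208) and (163,259). The white heater is at (384,208) and the red decoy heater at (260,275). The vials are at (295,196) and (296,236). Next I'll take close crops.

```bash
python3 - <<'E'
import cv2,numpy as np
t=cv2.imread("pics/top0.png");s=cv2.imread("pics/side0.png")
a=cv2.resize(t[185:265,170:270],(800,640),interpolation=cv2.INTER_CUBIC)[:600]
b=cv2.resize(t[180:255,350:475],(800,480),interpolation=cv2.INTER_CUBIC)
c=cv2.resize(s[140:215,230:350],(800,500),interpolation=cv2.INTER_CUBIC)
d=cv2.resize(s[230:305,290:410],(800,500),interpolation=cv2.INTER_CUBIC)
for n,i in zip("abcd",(a,b,c,d)):cv2.imwrite(f"pics/c{n}.png",i)
E
```

```text
(no output)
```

View pics/ca.png

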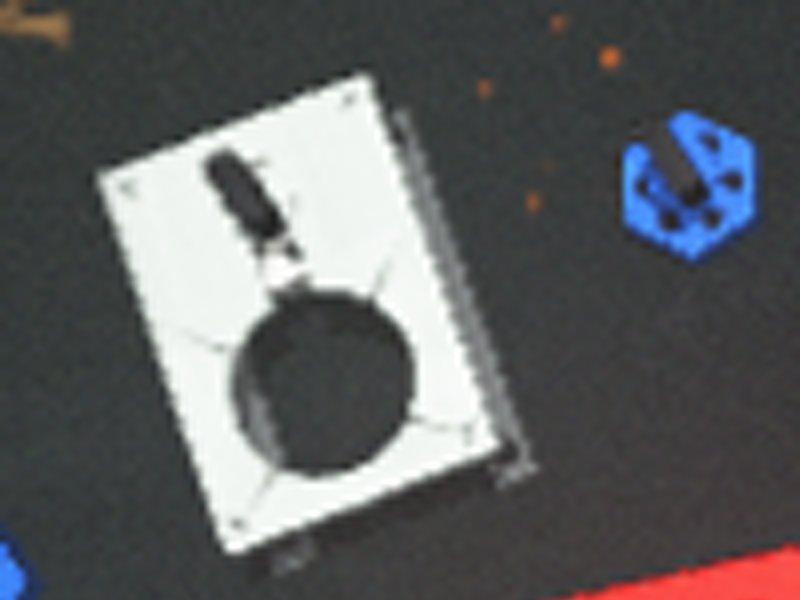

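View pics/cb.png

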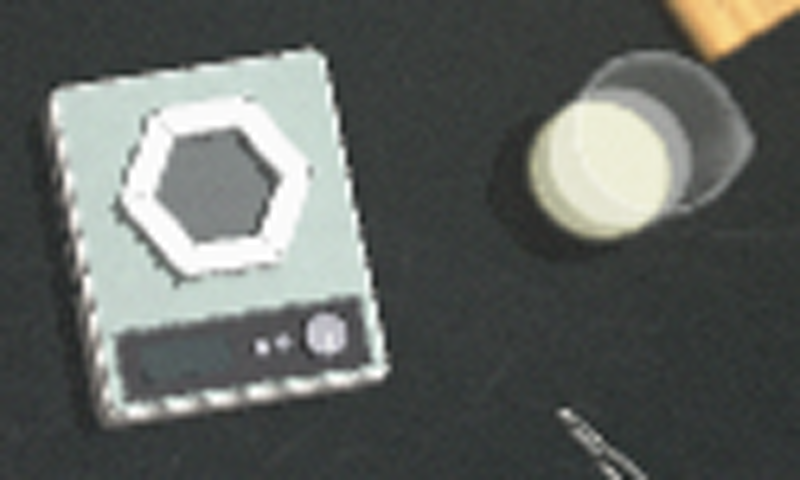

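View pics/cc.png

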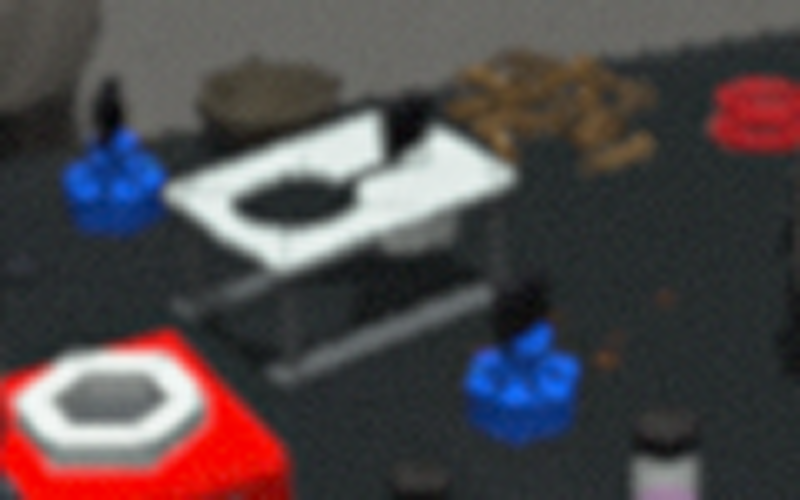

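View pics/cd.png

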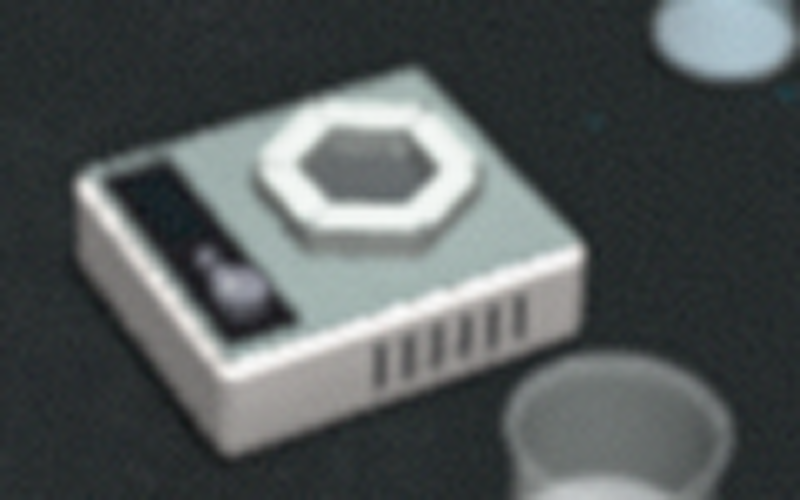

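The black grip in the hanger slot is the real insert, with a silver block below the plate. The white heater at crop (217,188) is the target. Next I'll measure both.

```bash
cat > h.py <<'E'
import cv2,numpy as np
from cell import calibration
C={n:calibration(n) for n in("side","top")}
def proj(P,n):
    c=C[n];M=np.linalg.inv(c["pose"]);
    return cv2.projectPoints(np.asarray(P,float).reshape(-1,3),cv2.Rodrigues(M[:3,:3])[0],M[:3,3],c["intrinsics"],np.array(c["dist"]))[0][:,0]
def back(px,n,z):
    c=C[n];u=cv2.undistortPoints(np.asarray(px,float).reshape(-1,1,2),c["intrinsics"],np.array(c["dist"]))[:,0]
    d=np.c_[u,np.ones(len(u))]@c["pose"][:3,:3].T;o=c["pose"][:3,3]
    return o+d*((z-o[2])/d[:,2])[:,None]
E
python3 - <<'E'
from h import *
A=lambda p:np.array(p)/8+[170,185]-0.4375
pc=back(A([(97,175),(370,73),(500,445),(230,553)]),"top",.07);print("plate",pc.round(4).tolist())
for i in range(4):print(np.linalg.norm(pc[i]-pc[i-1]))
cs=lambda p,s,o:np.array(p)/s+np.array(o)-.5+.5/s
S=800/120.
pcs=back(cs([(165,190),(375,110),(518,175),(278,272)],S,(230,140)),"side",.07);print("side plate",pcs.round(4).tolist())
ell=back(A([(232,385),(413,380),(322,290),(327,475)]),"top",.07);print("ell",ell.round(4).tolist(),ell.mean(0))
es=back(cs([(232,205),(358,190),(300,178),(295,226)],S,(230,140)),"side",.07);print(es.mean(0))
T=6.4
hx=back(cs([(178,137),(243,128),(278,185),(252,236),(190,243),(157,192)],T,(350,180)),"top",.064);print("hex",hx.round(4).tolist(),hx.mean(0))
ox=back(cs([(158,103),(250,97),(309,172),(278,260),(182,278),(122,195)],T,(350,180)),"top",.064);print(ox.round(4).tolist(),ox.mean(0))
hs=back(cs([(330,128),(408,130),(440,167),(412,204),(330,200),(300,165)],S,(290,230)),"side",.064);print("hs",hs.mean(0),hs.round(4).tolist())
os_=back(cs([(312,98),(430,103),(478,168),(430,233),(308,230),(258,162)],S,(290,230)),"side",.064);print("os",os_.mean(0))
for h in(hx,ox,hs,os_):
    v=h[:,:2]-h[:,:2].mean(0);a=np.degrees(np.arctan2(v[:,1],v[:,0]));z=np.exp(6j*np.radians(a)).mean();print("corner heading mod60",np.degrees(np.angle(z))/6,"r",np.linalg.norm(v,axis=1).round(4))
E
```

```text
plate [[0.5997, 0.3272, 0.07], [0.6327, 0.2295, 0.07], [0.4967, 0.1831, 0.07], [0.463, 0.2776, 0.07]]
0.14537749477270967
0.10311118701616105
0.14363723720507462
0.10036011366081368
side plate [[0.4624, 0.282, 0.07], [0.5868, 0.3294, 0.07], [0.6331, 0.2332, 0.07], [0.4933, 0.1803, 0.07]]
ell [[0.522, 0.2777, 0.07], [0.521, 0.2137, 0.07], [0.5545, 0.2461, 0.07], [0.4888, 0.2439, 0.07]] [0.52157557 0.2453432  0.07      ]
[0.52142143 0.2482111  0.07      ]
hex [[0.5918, -0.2326, 0.064], [0.5946, -0.2621, 0.064], [0.5679, -0.2756, 0.064], [0.5455, -0.2621, 0.064], [0.5435, -0.2344, 0.064], [0.5672, -0.2214, 0.064]] [ 0.56841792 -0.24803355  0.064     ]
[[0.6078, -0.2248, 0.064], [0.6087, -0.2663, 0.064], [0.5732, -0.2899, 0.064], [0.5342, -0.2728, 0.064], [0.528, -0.2296, 0.064], [0.5665, -0.2057, 0.064]] [ 0.56972633 -0.24821008  0.064     ]
hs [ 0.56963765 -0.24794487  0.064     ] [[0.5642, -0.2208, 0.064], [0.5919, -0.2328, 0.064], [0.5942, -0.2584, 0.064], [0.5753, -0.2753, 0.064], [0.5474, -0.2621, 0.064], [0.5447, -0.2383, 0.064]]
os [ 0.56958138 -0.24739776  0.064     ]
corner heading mod60 -28.387296862815436 r [0.028  0.0297 0.0276 0.027  0.0284 0.0267]
corner heading mod60 -25.59618851080919 r [0.0446 0.0429 0.0419 0.0432 0.0456 0.0426]
corner heading mod60 -22.374928462229857 r [0.0277 0.027  0.0267 0.0279 0.0263 0.0267]
corner heading mod60 -23.36720971958289 r [0.0473 0.0463 0.0415 0.0463 0.0462 0.0426]
```

```bash
cat > fit.py <<'E'
from h import *
from scipy.optimize import minimize
K=8
def ren(polys,roi,holes=()):
    x0,y0,x1,y1=roi;m=np.zeros(((y1-y0)*K,(x1-x0)*K),np.uint8)
    f=lambda p:np.round(((p-[x0,y0]+.5)*K-.5)).astype(np.int32)
    for p in polys:cv2.fillConvexPoly(m,cv2.convexHull(f(p)),255)
    for p in holes:cv2.fillConvexPoly(m,cv2.convexHull(f(p)),0)
    return cv2.resize(m,None,fx=1/K,fy=1/K,interpolation=cv2.INTER_AREA)/255.
def hexa(x,y,z,a,af):
    t=a+np.pi/6+np.arange(6)*np.pi/3;r=af/np.sqrt(3);return np.c_[x+r*np.cos(t),y+r*np.sin(t),np.full(6,z)]
E
python3 - <<'E'
from fit import *
G={n:cv2.cvtColor(cv2.imread(f"pics/{n}0.png"),cv2.COLOR_BGR2GRAY).astype(float) for n in C}
roi={"top":(364,188,404,228),"side":(322,240,370,274)}
W={}
for n in C:
    x0,y0,x1,y1=roi[n];g=G[n][y0:y1,x0:x1];print(n,np.percentile(g,[5,50,95]))
    W[n]=np.clip((g-195)/(240-195),0,1)
def cost(p,names=("top","side"),full=False):
    x,y,a=p[0]/1000,p[1]/1000,np.radians(p[2]);c=0
    for n in names:
        m=ren([proj(hexa(x,y,.064,a,.0765),n)],roi[n],[proj(hexa(x,y,.064,a,.0505),n)])
        m=cv2.GaussianBlur(m,(0,0),.6);c+=((m-W[n])**2).sum()
    return c
for names in(("top",),("side",),("top","side")):
    best=None
    for a in range(-25,35,6):
        r=minimize(cost,[569.5,-248,a],args=(names,),method="Nelder-Mead",options=dict(initial_simplex=[[569.5,-248,a],[573,-248,a],[569.5,-244,a],[569.5,-248,a+6]]))
        if best is None or r.fun<best.fun:best=r
    print(names,best.x,best.fun)
E
```

```text
side [ 41. 165. 241.]
top [ 61. 209. 250.]
('top',) [ 569.8560558  -248.81358309    6.96766859] 99.47341550037513
('side',) [ 569.16376211 -246.81349814    7.1968797 ] 37.492371165417794
('top', 'side') [ 569.45106479 -247.959312      7.1988283 ] 145.05038538461488
```

```bash
python3 - <<'E'
from fit import *
G={n:cv2.cvtColor(cv2.imread(f"pics/{n}0.png"),cv2.COLOR_BGR2GRAY).astype(float) for n in C}
# plate: fit edges/hole with white mask
roi={"top":(176,188,240,260),"side":(248,150,314,186)}
W={n:np.clip((G[n][roi[n][1]:roi[n][3],roi[n][0]:roi[n][2]]-110)/(220-110),0,1) for n in C}
def R(a):return np.array([[np.cos(a),-np.sin(a)],[np.sin(a),np.cos(a)]])
def pl(p,pts,z):
    q=np.asarray(pts)@R(np.radians(p[2])).T+[p[0]/1000,p[1]/1000];z=np.broadcast_to(z,len(q));return np.c_[q,z]
t=np.linspace(0,2*np.pi,40)
def bar(b):
    return np.r_[pl(b,[(sx*.015,sy*.006) for sx in(1,-1) for sy in(1,-1)],.074),pl(b,[(sx*.015,sy*.006) for sx in(1,-1) for sy in(1,-1)],.104)]
def cost(p,names,show=False):
    # p: wide x,y,heading, plate-centre offset, insert dist s, bar heading
    c=0
    off=p[3]/1000
    d=R(np.radians(p[2]))@[1,0];b=[p[0]+p[4]*d[0],p[1]+p[4]*d[1],p[5]]
    for n in names:
        P=[proj(pl(p,[(off+sx*.072,sy*.05) for sx in(1,-1) for sy in(1,-1)],.07),n)]
        hole=proj(pl(p,np.c_[.034*np.cos(t),.034*np.sin(t)],.07),n)
        slot=proj(pl(p,[(0,.008),(0,-.008),(.078,.008),(.078,-.008),(.086,0),(.0837,.0057),(.0837,-.0057)],.07),n)
        m=ren(P,roi[n],[hole,slot])
        col=ren([proj(pl(b,np.c_[.013*np.cos(t),.013*np.sin(t)],.074),n)],roi[n])
        br=ren([proj(bar(b),n)],roi[n])
        m=np.maximum(m,col*.9)*(1-br)
        m=cv2.GaussianBlur(m,(0,0),.6);c+=((m-W[n])**2).sum()
        if show:cv2.imwrite(f"pics/fit_{n}.png",cv2.resize((np.hstack([m,W[n]])*255).astype(np.uint8),None,fx=6,fy=6,interpolation=cv2.INTER_NEAREST))
    return c
for names in(("top",),("side",),("top","side")):
    best=None
    for a in(0,20,40,60):
      for s in (70,78):
        x0=np.array([521.5,246,19.8,28,s,a]);S=np.vstack([x0]+[x0+np.eye(6)[i]*v for i,v in enumerate((3,3,4,4,5,12))])
        r=minimize(cost,x0,args=(names,),method="Nelder-Mead",options=dict(initial_simplex=S,maxiter=500))
        if best is None or r.fun<best.fun:best=r
    p=best.x;print(names,p.round(2),best.fun,"insert",p[0]+p[4]*np.cos(np.radians(p[2])),p[1]+p[4]*np.sin(np.radians(p[2])))
cost(p,names,True)
E
```

```text
('top',) [521.35 245.48  19.52  27.93  67.68  32.01] 46.39435645810848 insert 585.140579810469 268.0959854143175
('side',) [520.86 246.54  20.51  27.14  68.64  43.57] 18.0766310138619 insert 585.1520655702866 270.59370971994923
('top', 'side') [521.21 245.58  19.63  27.75  67.25  34.24] 69.21865324883952 insert 584.5555431454279 268.17955637042536
```

```bash
python3 -c "
import cv2,numpy as np
a=cv2.imread('pics/fit_top.png');b=cv2.imread('pics/fit_side.png');w=max(a.shape[1],b.shape[1])
p=lambda i:cv2.copyMakeBorder(i,0,4,0,w-i.shape[1],0)
o=np.vstack([p(a),p(b)]);print(o.shape);s=min(800/o.shape[1],600/o.shape[0]);cv2.imwrite('pics/fit.png',cv2.resize(o,None,fx=s,fy=s))"
```

```text
(656, 792, 3)
```

View pics/fit.png

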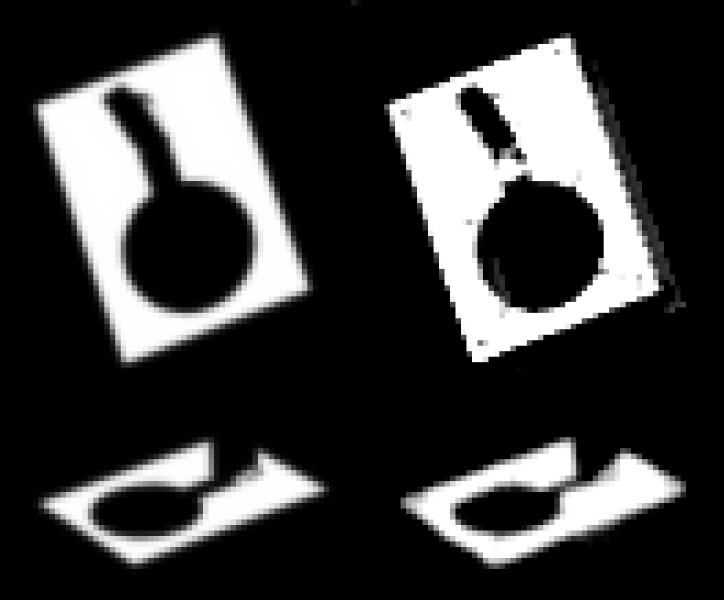

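```bash
python3 - <<'E'
from fit import *
G={n:cv2.cvtColor(cv2.imread(f"pics/{n}0.png"),cv2.COLOR_BGR2GRAY).astype(float) for n in C}
roi={"top":(190,198,216,226),"side":(268,150,308,176)}
W={n:np.clip((G[n][roi[n][1]:roi[n][3],roi[n][0]:roi[n][2]]-80)/(220-80),0,1) for n in C}
def R(a):return np.array([[np.cos(a),-np.sin(a)],[np.sin(a),np.cos(a)]])
def pl(p,pts,z):
    q=np.asarray(pts)@R(np.radians(p[2])).T+[p[0]/1000,p[1]/1000];return np.c_[q,np.full(len(q),z)]
t=np.linspace(0,2*np.pi,40);rect=lambda a,b:[(sx*a,sy*b) for sx in(1,-1) for sy in(1,-1)]
PW=np.array([521.2,245.8,19.7])
def cost(p,names,show=False):
    c=0;d=R(np.radians(PW[2]))@[1,0]
    b=[PW[0]+p[0]*d[0]-p[1]*d[1],PW[1]+p[0]*d[1]+p[1]*d[0],p[2]]
    for n in names:
        P=[proj(pl(PW,np.array(rect(.072,.05))+[.0278,0],.07),n)]
        hole=proj(pl(PW,np.c_[.034*np.cos(t),.034*np.sin(t)],.07),n)
        slot=proj(pl(PW,[(0,.008),(0,-.008),(.078,.008),(.078,-.008),(.086,0),(.0837,.0057),(.0837,-.0057)],.07),n)
        m=ren(P,roi[n],[hole,slot])
        blk=ren([proj(hexa(b[0]/1e3,b[1]/1e3,.052,np.radians(b[2]),.048),n)],roi[n],[proj(pl(b,[( .0175*np.cos(k*np.pi/3+np.pi/6*0)+.003*np.cos(u),.0175*np.sin(k*np.pi/3)+.003*np.sin(u)) for u in t],.052),n) for k in range(0)])
        col=ren([proj(pl(b,np.c_[.013*np.cos(t),.013*np.sin(t)],.074),n)],roi[n])
        br=ren([proj(np.r_[pl(b,rect(.015,.006),.074),pl(b,rect(.015,.006),.104)],n)],roi[n])
        inside=ren(P,roi[n]) 
        m=np.maximum(np.maximum(m,blk*inside*.85),col*.95)*(1-br)
        m=cv2.GaussianBlur(m,(0,0),.6);c+=((m-W[n])**2).sum()
        if show:cv2.imwrite(f"pics/fit2_{n}.png",cv2.resize((np.hstack([m,W[n]])*255).astype(np.uint8),None,fx=9,fy=9,interpolation=cv2.INTER_NEAREST))
    return c
for names in(("top",),("side",),("top","side")):
    best=None
    for a in(0,20,40,60):
      for s in (66,74):
        x0=np.array([s,0.,a]);S=np.vstack([x0]+[x0+np.eye(3)[i]*v for i,v in enumerate((5,2,12))])
        r=minimize(cost,x0,args=(names,),method="Nelder-Mead",options=dict(initial_simplex=S,maxiter=300))
        if best is None or r.fun<best.fun:best=r
    p=best.x;d=R(np.radians(PW[2]))@[1,0];print(names,p.round(2),best.fun,PW[0]+p[0]*d[0]-p[1]*d[1],PW[1]+p[0]*d[1]+p[1]*d[0])
    cost(p,("top","side"),True) if len(names)==2 else 0
E
python3 -c "
import cv2,numpy as np
a=cv2.imread('pics/fit2_top.png');b=cv2.imread('pics/fit2_side.png');w=max(a.shape[1],b.shape[1])
p=lambda i:cv2.copyMakeBorder(i,0,4,0,w-i.shape[1],0)
o=np.vstack([p(a),p(b)]);cv2.imwrite('pics/fit2.png',o)"
```

```text
('top',) [67.19 -0.34 32.03] 8.197223682722763 584.5731902062855 268.1271174158075
('side',) [70.54  4.71 43.22] 24.53980490146577 586.0184463846491 274.01581527337595
('top', 'side') [6.771e+01 6.000e-02 3.531e+01] 35.41665229960317 584.9291513785289 268.6847725642632
```

View pics/fit2.png

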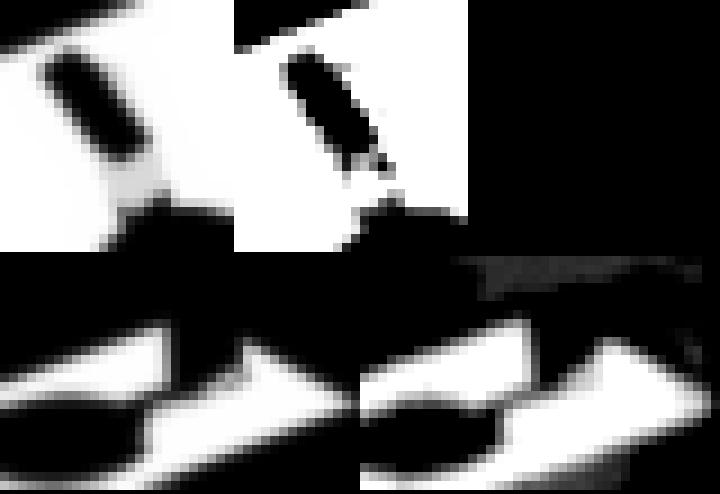

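```bash
cat > go.py <<'E'
import sys,numpy as np
from scipy.spatial.transform import Rotation as Ro
from cell import sensors
s=sensors.observe();R=np.array(s["orientation"]);p=np.array(s["eef_pos"])
print("t",round(s["t"],2),"tcp",p.round(4),"head",np.degrees(np.arctan2(R[1,0],R[0,0])).round(2),"tilt",R[:,2].round(3),"F",np.round(s["force"],1),"w",round(s["gripper_width"],4),"q",np.round(s["q"],0))
def go(x,y,z,h):
    a=np.radians(h);T=np.c_[[np.cos(a),np.sin(a),0],[np.sin(a),-np.cos(a),0],[0,0,-1]]
    print("->",(x,y,z,h),(R.T@(np.array([x,y,z])-p)).round(4).tolist(),Ro.from_matrix(R.T@T).as_rotvec().round(4).tolist())
a=list(map(float,sys.argv[1:]))
for i in range(0,len(a),4):go(*a[i:i+4])
E
python3 go.py .585 .2685 .14 -57
```

```text
t 0.1 tcp [ 0.2263 -0.4734  0.2307] head -64.46 tilt [-0.     0.001 -1.   ] F [ 0.1  0.3 -0.4] w 0.0857 q [-73.  20.  87.  -0.  73.  -8.]
-> (0.585, 0.2685, 0.14, -57.0) [-0.5146, -0.6435, 0.0915] [-0.0002, 0.0013, -0.1302]
```

>>> send_rows(
  commands=[-0.5146,-0.6435,0.03,0,0.001,-0.13,0.6,-0.5146,-0.6435,0.03,0,0.001,-0.13,0.6,-0.5146,-0.6435,0.03,0,0.001,-0.13,0.6,-0.5146,-0.6435,0.03,0,0.001,-0.13,0.6,-0.5146,-0.6435,0.03,0,0.001,-0.13,0.6,-0.5146,-0.6435,0.03,0,0.001,-0.13,0.6,-0.5146,-0.6435,0.03,0,0.001,-0.13,0.6,-0.5146,-0.6435,0.03,0,0.001,-0.13,0.6,-0.5146,-0.6435,0.03,0,0.001,-0.13,0.6,-0.5146,-0.6435,0.03,0,0.001,-0.13,0.6],
)

```text
t: 1.1
eef_pos: [0.4442, -0.0217, 0.2131]
orientation: [[0.545, -0.839, 0.0], [-0.839, -0.545, 0.0], [-0.0, -0.0, -1.0]]
force: [0.9, 0.2, -0.7]
gripper_width: 0.0512
```

```bash
python3 go.py .585 .2685 .14 -57
```

```text
t 1.1 tcp [ 0.4442 -0.0217  0.2131] head -57.01 tilt [ 0.  0. -1.] F [ 0.9  0.2 -0.7] w 0.0512 q [-13.  12. 101.   0.  67.  44.]
-> (0.585, 0.2685, 0.14, -57.0) [-0.1667, -0.2761, 0.0732] [-0.0002, 0.0002, -0.0002]
```

>>> send_rows(
  commands=[-0.1667,-0.2761,0.03,0,0,0,0.6,-0.1667,-0.2761,0.03,0,0,0,0.6,-0.1667,-0.2761,0.03,0,0,0,0.6,-0.1667,-0.2761,0.03,0,0,0,0.6,-0.1667,-0.2761,0.03,0,0,0,0.6,-0.1667,-0.2761,0.03,0,0,0,0.6,-0.1667,-0.2761,0.0532,0,0,0,0.6,-0.1667,-0.2761,0.0732,0,0,0,0.6,-0.1667,-0.2761,0.0732,0,0,0,0.6,-0.1667,-0.2761,0.0732,0,0,0,0.6],
)

```text
t: 2.1
eef_pos: [0.5847, 0.2682, 0.1399]
orientation: [[0.544, -0.839, -0.001], [-0.839, -0.544, -0.0], [-0.0, 0.001, -1.0]]
force: [0.5, 0.2, 0.8]
gripper_width: 0.051
```

```bash
python3 go.py .585 .2685 .077 -57; python3 - <<'E'
from h import *
from cell import camera
for n,r in(("top",(160,180,260,260)),("side",(230,110,350,200))):
    im=camera(n)[:,:,::-1];x0,y0,x1,y1=r
    cv2.imwrite(f"pics/{n}1.png",cv2.resize(im[y0:y1,x0:x1],None,fx=6,fy=6,interpolation=cv2.INTER_CUBIC))
E
```

```text
t 2.1 tcp [0.5847 0.2682 0.1399] head -57.02 tilt [-0.001 -0.    -1.   ] F [0.5 0.2 0.8] w 0.051 q [18. 36. 74.  0. 69. 75.]
-> (0.585, 0.2685, 0.077, -57.0) [-0.0001, -0.0005, 0.0629] [0.0011, 0.0005, -0.0003]
```

View pics/side1.png

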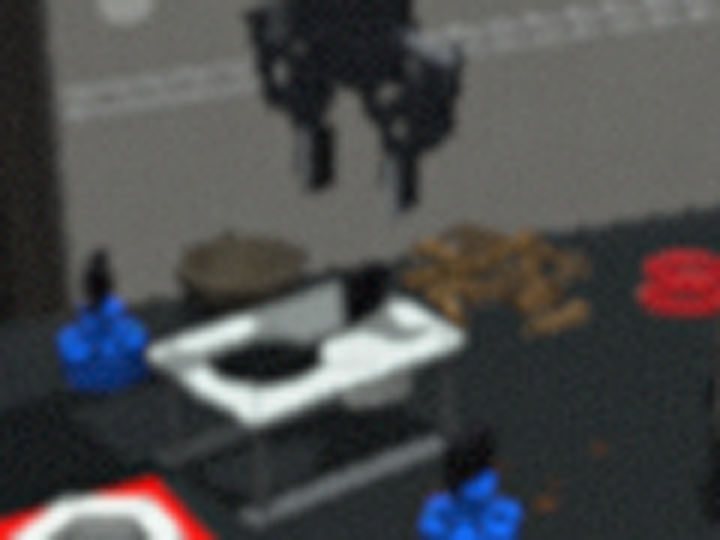

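View pics/top1.png

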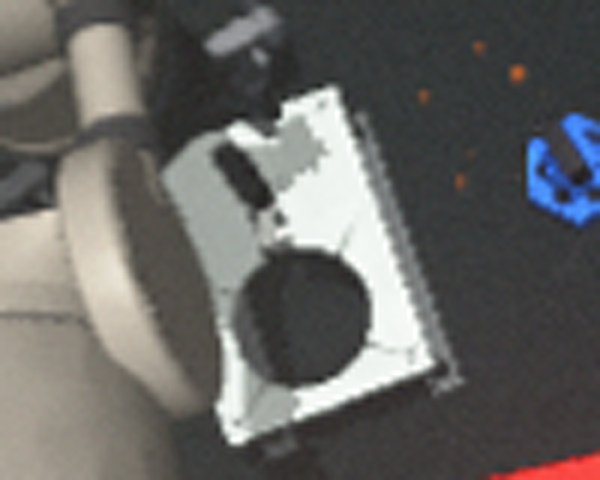

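The fingers straddle the bar. The side crop shows the tips at about (315,190) and (400,210) above the black bar at (370,290). Next: descend and grip.

>>> send_rows(
  commands=[0,-0.0005,0.02,0,0,0,0.6,0,-0.0005,0.04,0,0,0,0.6,0,-0.0005,0.055,0,0,0,0.6,0,-0.0005,0.0625,0,0,0,0.6,0,-0.0005,0.0625,0,0,0,0.4,0,-0.0005,0.0625,0,0,0,0.2,0,-0.0005,0.0625,0,0,0,0,0,-0.0005,0.0625,0,0,0,0,0,-0.0005,0.0625,0,0,0,0,0,-0.0005,0.0625,0,0,0,0],
)

```text
t: 3.2
eef_pos: [0.5869, 0.2686, 0.0807]
orientation: [[0.544, -0.839, 0.005], [-0.839, -0.544, 0.002], [0.001, -0.005, -1.0]]
force: [-1.2, -1.5, 5.3]
gripper_width: 0.0108
```

```bash
python3 go.py .521 .2456 .079 -57;python3 - <<'E'
from h import *
from cell import camera
for n,r in(("top",(160,180,260,260)),("side",(230,110,350,200))):
    im=camera(n)[:,:,::-1];x0,y0,x1,y1=r
    cv2.imwrite(f"pics/{n}2.png",cv2.resize(im[y0:y1,x0:x1],None,fx=6,fy=6,interpolation=cv2.INTER_CUBIC))
E
```

```text
t 3.2 tcp [0.5869 0.2686 0.0807] head -57.05 tilt [ 0.005  0.002 -1.   ] F [-1.2 -1.5  5.3] w 0.0108 q [18. 40. 78.  0. 62. 75.]
-> (0.521, 0.2456, 0.079, -57.0) [-0.0165, 0.0678, 0.0013] [-0.0048, -0.0011, -0.0009]
```

View pics/side2.png

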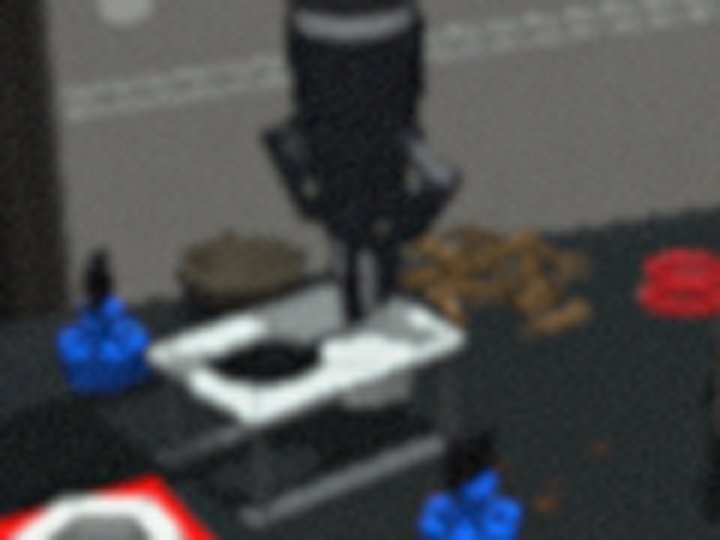

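Gripped: width 10.8 mm, and the picture shows the pads on the bar. Next I'll slide 67.5 mm along the slot toward the wide end.

```bash
python3 go.py .5234 .2458 .0815 -57
```

```text
t 3.3 tcp [0.5869 0.2686 0.0806] head -57.05 tilt [ 0.005  0.002 -1.   ] F [-1.4 -0.7  5.8] w 0.0109 q [18. 40. 78.  0. 62. 75.]
-> (0.5234, 0.2458, 0.0815, -57.0) [-0.0154, 0.0657, -0.0012] [-0.0047, -0.0012, -0.0009]
```

>>> send_rows(
  commands=[0,0,-0.0012,0,0,0,0,-0.0017,0.0073,-0.0012,-0.002,0,0,0,-0.0034,0.0146,-0.0012,-0.0047,-0.0012,0,0,-0.0051,0.0219,-0.0012,-0.0047,-0.0012,0,0,-0.0068,0.0292,-0.0012,-0.0047,-0.0012,0,0,-0.0086,0.0365,-0.0012,-0.0047,-0.0012,0,0,-0.0103,0.0438,-0.0012,-0.0047,-0.0012,0,0,-0.012,0.0511,-0.0012,-0.0047,-0.0012,0,0,-0.0137,0.0584,-0.0012,-0.0047,-0.0012,0,0,-0.0154,0.0657,-0.0012,-0.0047,-0.0012,0,0],
)

```text
t: 4.3
eef_pos: [0.5228, 0.2456, 0.0815]
orientation: [[0.544, -0.839, 0.0], [-0.839, -0.544, 0.0], [-0.0, -0.0, -1.0]]
force: [-0.4, -0.3, -1.6]
gripper_width: 0.0111
```

```bash
python3 go.py .5234 .2458 .0815 -57;python3 - <<'E'
from h import *
from cell import camera
for n,r in(("top",(160,180,260,260)),("side",(230,110,350,200))):
    im=camera(n)[:,:,::-1];x0,y0,x1,y1=r
    cv2.imwrite(f"pics/{n}3.png",cv2.resize(im[y0:y1,x0:x1],None,fx=6,fy=6,interpolation=cv2.INTER_CUBIC))
E
```

```text
t 4.3 tcp [0.5228 0.2456 0.0815] head -57.05 tilt [ 0.  0. -1.] F [-0.4 -0.3 -1.6] w 0.0111 q [18. 34. 90.  0. 56. 75.]
-> (0.5234, 0.2458, 0.0815, -57.0) [0.0001, -0.0006, 0.0] [-0.0001, 0.0, -0.0009]
```

View pics/side3.png

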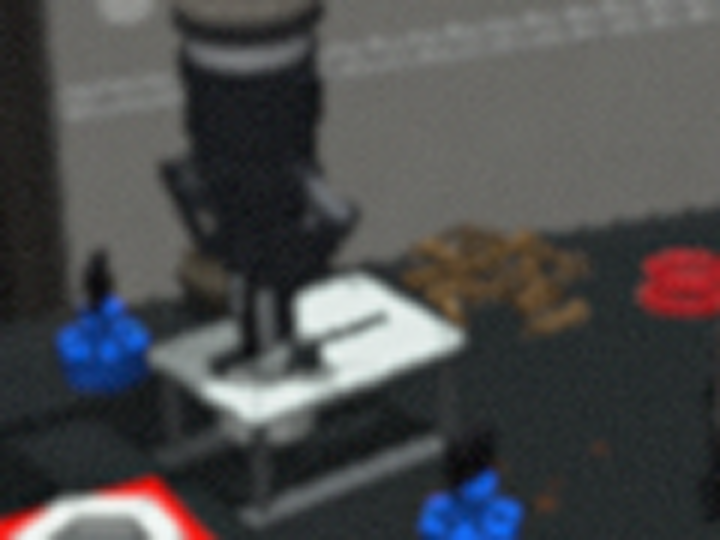

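View pics/top3.png

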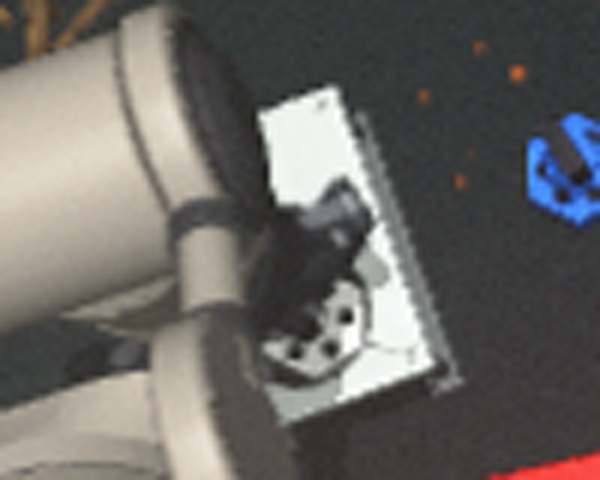

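```bash
python3 - <<'E'
from fit import *
im=cv2.imread("pics/top3.png")
t=np.linspace(0,6.28,60)
def dr(P,c):
    q=(proj(P,"top")-[160,180]+.5)*6-.5
    cv2.polylines(im,[np.round(q*8).astype(np.int32)],True,c,1,cv2.LINE_AA,3)
dr(np.c_[.5212+.034*np.cos(t),.2457+.034*np.sin(t),t*0+.07],(0,0,255))
dr(hexa(.5222,.2452,.053,np.radians(33),.048),(0,200,0))
cv2.imwrite("pics/ov3.png",cv2.resize(im[150:450,150:500],None,fx=2,fy=2))
E
```

```text
(no output)
```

View pics/ov3.png

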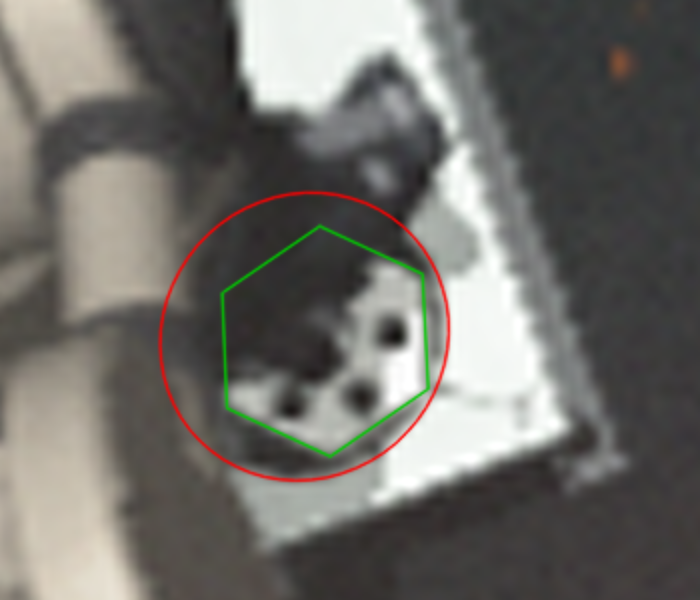

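The overlay matches: block centred at (0.5222, 0.2452), heading 33°, inside the hole. Lifting straight up.

>>> send_rows(
  commands=[0,0,-0.01,0,0,0,0,0,0,-0.02,0,0,0,0,0,0,-0.03,0,0,0,0,0,0,-0.04,0,0,0,0,0,0,-0.055,0,0,0,0,0,0,-0.07,0,0,0,0,0,0,-0.085,0,0,0,0,0,0,-0.095,0,0,0,0,0,0,-0.095,0,0,0,0],
)

```text
t: 5.3
eef_pos: [0.5233, 0.2458, 0.1785]
orientation: [[0.544, -0.839, 0.002], [-0.839, -0.544, 0.001], [0.001, -0.003, -1.0]]
force: [-0.3, 0.4, -1.9]
gripper_width: 0.011
```

```bash
python3 go.py .57 -.248 .176 -83 .57 -.248 .176 -83.0 ;python3 - <<'E'
from h import *
from cell import camera
for n,r in(("top",(160,180,260,260)),("side",(230,90,350,180))):
    im=camera(n)[:,:,::-1];x0,y0,x1,y1=r
    cv2.imwrite(f"pics/{n}4.png",cv2.resize(im[y0:y1,x0:x1],None,fx=6,fy=6,interpolation=cv2.INTER_CUBIC))
E
```

```text
t 5.3 tcp [0.5233 0.2458 0.1785] head -57.05 tilt [ 0.002  0.001 -1.   ] F [-0.3  0.4 -1.9] w 0.011 q [18. 28. 83.  0. 69. 75.]
-> (0.57, -0.248, 0.176, -83.0) [0.4397, 0.2294, 0.0022] [-0.0026, -0.0, 0.453]
-> (0.57, -0.248, 0.176, -83.0) [0.4397, 0.2294, 0.0022] [-0.0026, -0.0, 0.453]
```

View pics/side4.png

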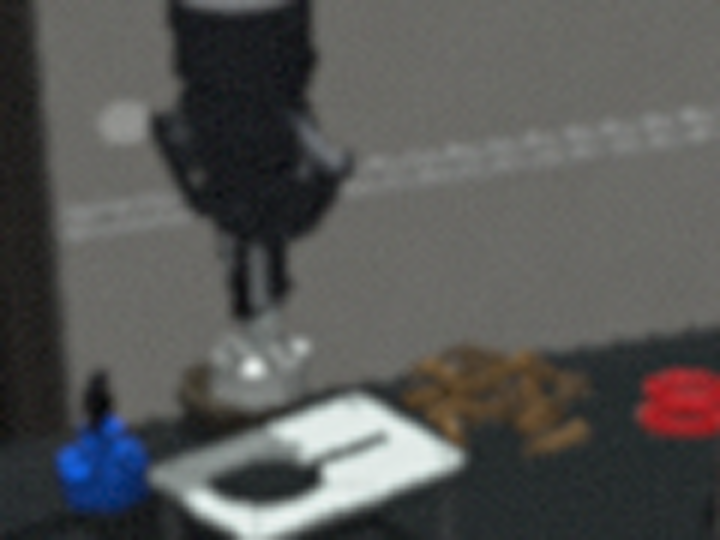

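>>> send_rows(
  commands=[0.018,0.01,0,0,0,0.03,0,0.048,0.025,0,0,0,0.08,0,0.084,0.044,0,0,0,0.13,0,0.12,0.063,0,0,0,0.18,0,0.156,0.082,0,0,0,0.23,0,0.192,0.1,0,0,0,0.28,0,0.228,0.119,0,0,0,0.33,0,0.264,0.138,0,0,0,0.38,0,0.295,0.154,0,0,0,0.42,0,0.315,0.164,0,0,0,0.453,0],
)

```text
t: 6.4
eef_pos: [0.5555, -0.1107, 0.1754]
orientation: [[0.118, -0.993, -0.003], [-0.993, -0.118, -0.0], [-0.0, 0.003, -1.0]]
force: [0.5, 0.0, -2.2]
gripper_width: 0.0106
```

```bash
python3 go.py .57 -.2475 .16 -82.9
```

```text
t 6.4 tcp [ 0.5555 -0.1107  0.1754] head -83.21 tilt [-0.003 -0.    -1.   ] F [ 0.5  0.  -2.2] w 0.0106 q [-19.  27.  85.  -0.  68.  64.]
-> (0.57, -0.2475, 0.16, -82.9) [0.1376, 0.0018, 0.0154] [0.0028, 0.0001, -0.0053]
```

>>> send_rows(
  commands=[0.03,0.0005,0,0.0028,0,0,0,0.06,0.001,0,0.0028,0,-0.005,0,0.09,0.0015,0.003,0.0028,0,-0.005,0,0.115,0.0018,0.005,0.0028,0,-0.005,0,0.131,0.0018,0.01,0.0028,0,-0.005,0,0.1376,0.0018,0.02,0.0028,0,-0.005,0,0.1376,0.0018,0.035,0.0028,0,-0.005,0,0.1376,0.0018,0.04,0.0028,0,-0.005,0,0.1376,0.0018,0.04,0.0028,0,-0.005,0],
)

```text
t: 7.3
eef_pos: [0.5692, -0.2462, 0.1338]
orientation: [[0.124, -0.992, -0.003], [-0.992, -0.124, 0.002], [-0.002, 0.002, -1.0]]
force: [0.1, -0.4, -1.5]
gripper_width: 0.011
```

```bash
python3 go.py .57 -.2475 .12 -82.9;python3 - <<'E'
from fit import *
from cell import camera,sensors
p=sensors.observe()["eef_pos"]
for n,r in(("top",(340,160,440,250)),("side",(290,190,410,290))):
    im=camera(n)[:,:,::-1];x0,y0,x1,y1=r
    im=cv2.resize(im[y0:y1,x0:x1],None,fx=6,fy=6,interpolation=cv2.INTER_CUBIC)
    cv2.imwrite(f"pics/{n}5.png",im)
    def dr(P,c):
        q=(proj(P,n)-[x0,y0]+.5)*6-.5
        cv2.polylines(im,[np.round(q*8).astype(np.int32)],True,c,1,cv2.LINE_AA,3)
    dr(hexa(.5695,-.248,.064,np.radians(7.1),.0505),(0,0,255));dr(hexa(.5695,-.248,.064,np.radians(7.1),.0765),(0,0,255))
    for z in(p[2]-.0507,p[2]-.0287):dr(hexa(p[0]-.0005,p[1]-.0003,z,np.radians(7.1),.048),(0,200,0))
    cv2.imwrite(f"pics/{n}5o.png",im)
E
```

```text
t 7.3 tcp [ 0.5692 -0.2462  0.1338] head -82.87 tilt [-0.003  0.002 -1.   ] F [ 0.1 -0.4 -1.5] w 0.011 q [-30.  34.  79.   0.  67.  52.]
-> (0.57, -0.2475, 0.12, -82.9) [0.0014, -0.0006, 0.0138] [0.0025, 0.0023, 0.0006]
```

View pics/side5o.png

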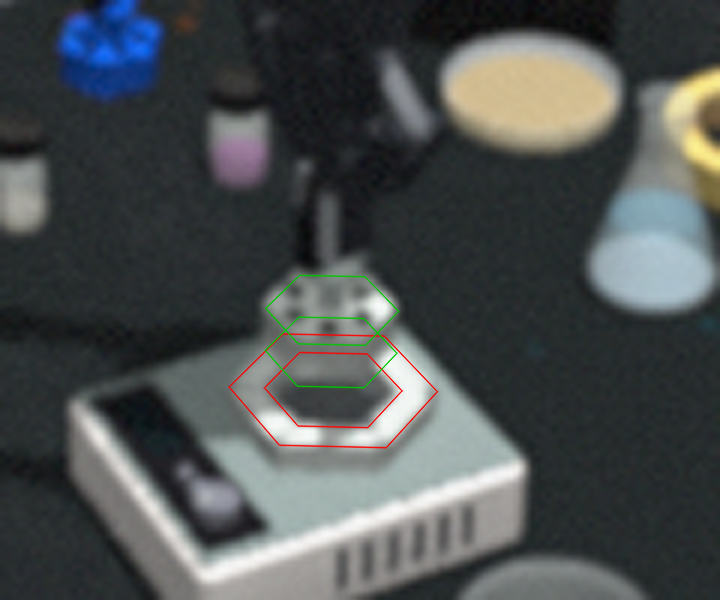

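View pics/top5o.png

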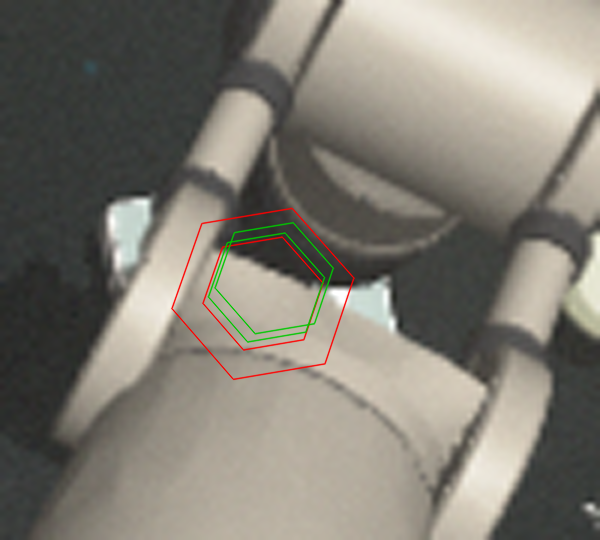

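The side overlay agrees with the block and pocket positions: block at (332,310), pocket at (333,390). Now I'll descend gently.

>>> send_rows(
  commands=[0.0015,-0.0006,0.004,0.0025,0.0023,0,0,0.0015,-0.0006,0.009,0.0025,0.0023,0,0,0.0015,-0.0006,0.014,0.0025,0.0023,0,0,0.0015,-0.0006,0.017,0.0025,0.0023,0,0,0.0015,-0.0006,0.019,0.0025,0.0023,0,0,0.0015,-0.0006,0.021,0.0025,0.0023,0,0,0.0015,-0.0006,0.022,0.0025,0.0023,0,0],
)

```text
t: 8.1
eef_pos: [0.5709, -0.2483, 0.1134]
orientation: [[0.124, -0.992, 0.003], [-0.992, -0.124, -0.002], [0.002, -0.003, -1.0]]
force: [0.3, 0.1, -3.0]
gripper_width: 0.0109
```

```bash
python3 go.py .57 -.2475 .11 -82.9;python3 - <<'E'
from fit import *
from cell import camera,sensors
p=sensors.observe()["eef_pos"]
for n,r in(("side",(300,200,400,290)),):
    im=camera(n)[:,:,::-1];x0,y0,x1,y1=r
    im=cv2.resize(im[y0:y1,x0:x1],None,fx=6,fy=6,interpolation=cv2.INTER_CUBIC)
    cv2.imwrite(f"pics/{n}6.png",im)
E
```

```text
t 8.1 tcp [ 0.5709 -0.2483  0.1134] head -82.87 tilt [ 0.003 -0.002 -1.   ] F [ 0.3  0.1 -3. ] w 0.0109 q [-31.  36.  80.  -0.  64.  52.]
-> (0.57, -0.2475, 0.11, -82.9) [-0.0009, 0.0008, 0.0034] [-0.0026, -0.0022, 0.0006]
```

View pics/side6.png

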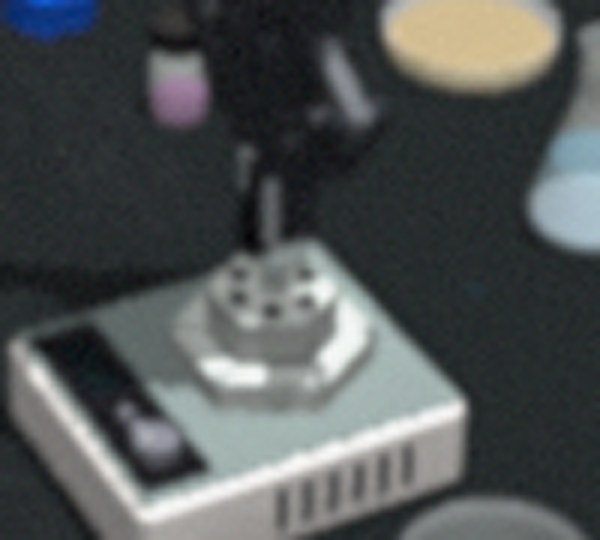

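>>> send_rows(
  commands=[-0.0008,0.0008,0.001,-0.0026,-0.0022,0,0,-0.0008,0.0008,0.002,-0.0026,-0.0022,0,0,-0.0008,0.0008,0.004,-0.0026,-0.0022,0,0,-0.0008,0.0008,0.005,-0.0026,-0.0022,0,0],
)

```text
t: 8.55
eef_pos: [0.5702, -0.2479, 0.1084]
orientation: [[0.124, -0.992, 0.001], [-0.992, -0.124, -0.001], [0.001, -0.0, -1.0]]
force: [0.4, -1.9, -1.2]
gripper_width: 0.0111
```

```bash
python3 go.py .57 -.2475 .106 -82.9
```

```text
t 8.55 tcp [ 0.5702 -0.2479  0.1084] head -82.88 tilt [ 0.001 -0.001 -1.   ] F [ 0.4 -1.9 -1.2] w 0.0111 q [-31.  36.  80.  -0.  64.  52.]
-> (0.57, -0.2475, 0.106, -82.9) [-0.0005, 0.0001, 0.0024] [-0.0004, -0.0006, 0.0004]
```

>>> send_rows(
  commands=[-0.0003,0.0001,0.002,0,0,0,0,-0.0003,0.0001,0.004,0,0,0,0,-0.0003,0.0001,0.006,0,0,0,0,-0.0003,0.0001,0.007,0,0,0,0],
)

```text
t: 8.95
eef_pos: [0.5702, -0.2479, 0.1013]
orientation: [[0.124, -0.992, 0.001], [-0.992, -0.124, -0.001], [0.001, -0.001, -1.0]]
force: [0.9, -3.1, -0.5]
gripper_width: 0.0109
```

```bash
python3 go.py .57 -.2475 .1 -82.9;python3 - <<'E'
from fit import *
from cell import camera,sensors
n,r="side",(300,200,400,290)
im=camera(n)[:,:,::-1];x0,y0,x1,y1=r
im=cv2.resize(im[y0:y1,x0:x1],None,fx=6,fy=6,interpolation=cv2.INTER_CUBIC)
cv2.imwrite(f"pics/{n}7.png",im)
E
```

```text
t 8.95 tcp [ 0.5702 -0.2479  0.1013] head -82.88 tilt [ 0.001 -0.001 -1.   ] F [ 0.9 -3.1 -0.5] w 0.0109 q [-31.  36.  81.  -0.  63.  52.]
-> (0.57, -0.2475, 0.1, -82.9) [-0.0005, 0.0001, 0.0013] [-0.0007, -0.0011, 0.0004]
```

View pics/side7.png

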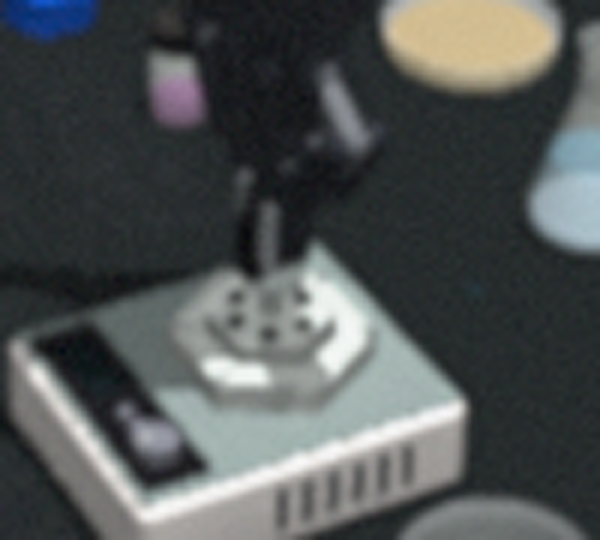

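The insert has entered the pocket and is nearly flush-deep. I'll keep going until it meets the floor.

>>> send_rows(
  commands=[0.0006,0,0.001,0,0,0,0,0.0006,0,0.002,0,0,0,0,0.0006,0,0.003,0,0,0,0,0.0006,0,0.003,0,0,0,0],
)

```text
t: 9.4
eef_pos: [0.5702, -0.2481, 0.1007]
orientation: [[0.124, -0.992, 0.002], [-0.992, -0.124, -0.001], [0.001, -0.001, -1.0]]
force: [-5.4, 1.7, 14.6]
gripper_width: 0.0108
```

```bash
python3 go.py .57 -.2475 .1 -82.9
```

```text
t 9.4 tcp [ 0.5702 -0.2481  0.1007] head -82.86 tilt [ 0.002 -0.001 -1.   ] F [-5.4  1.7 14.6] w 0.0108 q [-31.  36.  81.  -0.  63.  52.]
-> (0.57, -0.2475, 0.1, -82.9) [-0.0007, 0.0001, 0.0007] [-0.0014, -0.0013, 0.0006]
```

Floor contact came at TCP z 0.1007, exactly the predicted home height. I'll give a short shuffle and twist with a light downward push to confirm it is seated.

>>> send_rows(
  commands=[0,0,0.001,0,0,0.03,0,0.0005,0,0.001,0,0,0.03,0,0,0.0005,0.001,0,0,-0.03,0,-0.0005,0,0.001,0,0,-0.03,0,0,-0.0003,0.001,0,0,0,0,0,0,0,0,0,0,0,0,0,0,0,0,0,0],
)

```text
t: 10.1
eef_pos: [0.5703, -0.2481, 0.1007]
orientation: [[0.124, -0.992, 0.002], [-0.992, -0.124, -0.001], [0.001, -0.002, -1.0]]
force: [-0.3, -0.9, 3.5]
gripper_width: 0.0105
```

```bash
python3 go.py .57 -.2475 .1 -82.9
```

```text
t 10.1 tcp [ 0.5703 -0.2481  0.1007] head -82.86 tilt [ 0.002 -0.001 -1.   ] F [-0.3 -0.9  3.5] w 0.0105 q [-31.  36.  81.   0.  63.  52.]
-> (0.57, -0.2475, 0.1, -82.9) [-0.0006, 0.0002, 0.0007] [-0.0016, -0.0011, 0.0006]
```

>>> send_rows(
  commands=[0,0,0,0,0,0,0.15,0,0,0,0,0,0,0.3,0,0,0,0,0,0,0.5,0,0,0,0,0,0,0.5,0,0,-0.005,0,0,0,0.5,0,0,-0.02,0,0,0,0.5,0,0,-0.04,0,0,0,0.5,0,0,-0.07,0,0,0,0.5,0,0,-0.1,0,0,0,0.5,0,0,-0.13,0,0,0,0.5],
)

```text
t: 11.1
eef_pos: [0.5699, -0.2478, 0.2323]
orientation: [[0.124, -0.992, 0.002], [-0.992, -0.124, -0.001], [0.001, -0.002, -1.0]]
force: [1.3, -0.7, 0.8]
gripper_width: 0.0427
```

```bash
python3 go.py .35 0.05 .25 -82.9
```

```text
t 11.1 tcp [ 0.5699 -0.2478  0.2323] head -82.86 tilt [ 0.002 -0.001 -1.   ] F [ 1.3 -0.7  0.8] w 0.0427 q [-31.  30.  71.   0.  79.  52.]
-> (0.35, 0.05, 0.25, -82.9) [-0.3228, 0.1812, -0.0184] [-0.0018, -0.0012, 0.0007]
```

Moving the arm aside so the top camera can see.

>>> send_rows(
  commands=[-0.3228,0.1812,-0.0184,0,0,0,0.5,-0.3228,0.1812,-0.0184,0,0,0,0.5,-0.3228,0.1812,-0.0184,0,0,0,0.5,-0.3228,0.1812,-0.0184,0,0,0,0.5,-0.3228,0.1812,-0.0184,0,0,0,0.5,-0.3228,0.1812,-0.0184,0,0,0,0.5,-0.3228,0.1812,-0.0184,0,0,0,0.5,-0.3228,0.1812,-0.0184,0,0,0,0.5,-0.3228,0.1812,-0.0184,0,0,0,0.5,-0.3228,0.1812,-0.0184,0,0,0,0.5],
)

```text
t: 12.1
eef_pos: [0.3505, 0.0499, 0.2506]
orientation: [[0.125, -0.992, 0.004], [-0.992, -0.125, -0.001], [0.002, -0.004, -1.0]]
force: [-0.4, -0.2, 0.6]
gripper_width: 0.0428
```

```bash
python3 go.py;python3 - <<'E'
from fit import *
from cell import camera
for n,r in(("top",(340,165,440,265)),("side",(300,210,400,300))):
    full=camera(n)[:,:,::-1];cv2.imwrite(f"pics/{n}8full.png",full);x0,y0,x1,y1=r
    im=cv2.resize(full[y0:y1,x0:x1],None,fx=6,fy=6,interpolation=cv2.INTER_CUBIC)
    cv2.imwrite(f"pics/{n}8.png",im)
    def dr(P,c):
        q=(proj(P,n)-[x0,y0]+.5)*6-.5
        cv2.polylines(im,[np.round(q*8).astype(np.int32)],True,c,1,cv2.LINE_AA,3)
    dr(hexa(.5695,-.248,.064,np.radians(7.1),.0765),(0,0,255))
    dr(hexa(.5695,-.248,.072,np.radians(7.1),.048),(0,200,0))
    cv2.imwrite(f"pics/{n}8o.png",im)
E
```

```text
t 12.1 tcp [0.3505 0.0499 0.2506] head -82.79 tilt [ 0.004 -0.001 -1.   ] F [-0.4 -0.2  0.6] w 0.0428 q [ -4.  -0. 109.  -0.  71.  79.]
```

View pics/side8o.png

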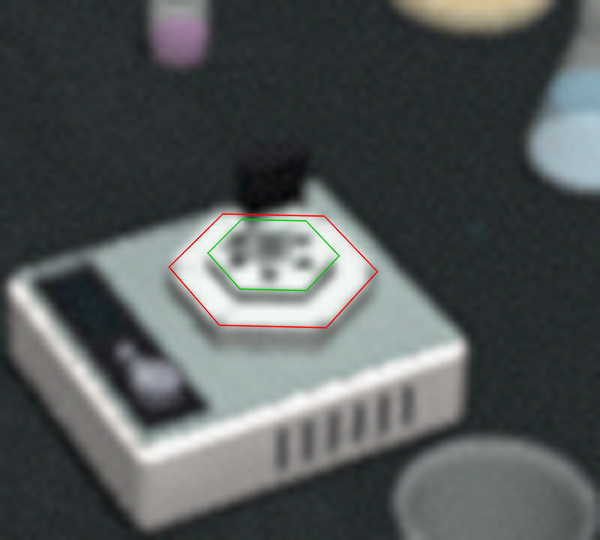

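View pics/top8o.png

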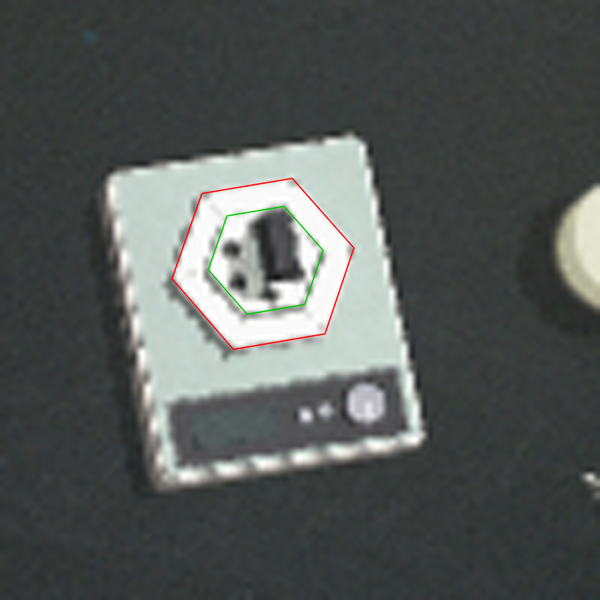

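View pics/side8full.png

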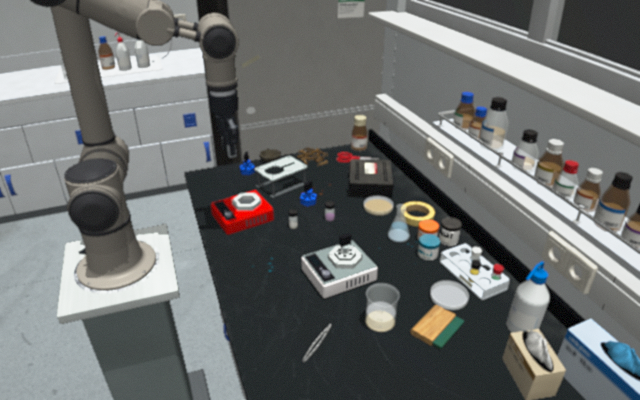

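The insert stands upright in the pocket with its top hexagon on the fully-home outline, in the side crop at (273,255). Both vials, at (293,219) and (330,211), and the glassware are where they were. Handing in.

```bash
python3 -c "
from cell import robot
print(robot.hand_in())"
```

```text
the job is handed in; nothing more can be done
None
```

The insert is fully home in the white heater's pocket, released and upright, and I handed the job in at about 12 s of the 48 s allowed. I gripped it by the bar, slid it along the slot to the wide end, lifted it out and turned it to the pocket's heading. I then lowered it to the floor, shuffled and twisted it lightly, and let go.

- **Seating:** the insert met the floor with the tool at z 0.1007 m, the height I had predicted for fully home. It stayed at that height through the shuffle. The highest force in any reading was about 15 N.
- **Pictures after release:** in both cameras the block's top hexagon lies on the outline for fully home (8 mm proud of the rim).
- **Surroundings:** the final side view shows the vials, glassware, blue look-alikes and red heater where they stood. The arm is clear of everything.
- **Disagreements:** the two cameras differed by about 2 mm on the pocket centre and 11° on the bar's heading. Neither mattered in the end. I could not check the top view during the lowering because the arm blocked it.

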